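# Fill up the packing tray and move its tag to the green band

### The job

Complete the packing tray: stand a spare carton, fully home, in every empty pocket (leftover spares are not needed), leaving the cartons already in the tray and the amber bottle among the spares alone. When the tray is full, hook the orange tag over the rail at the yellow band, then slide it along the rail, without lifting it off, and leave it hanging centred on the green band.

Things in the scene. Friction and masses are not known exactly. Their poses are not given: they have to be found in the camera images.
- pocket0 (a point): centre of the floor of pocket 0 of the white tray, 8 mm above the table. Tray: fixed block 124 (x) x 218 (y) x 36 mm high, axes as this point's, with six square pockets 47 x 47 mm, 28 mm deep, in 2 rows along x (56 mm apart) of 3 along y (75 mm apart). Some hold a carton, 3 to 5 are empty
- pocket1 (a point): centre of the floor of pocket 1 of the white tray, 8 mm above the table. Tray: fixed block 124 (x) x 218 (y) x 36 mm high, axes as this point's, with six square pockets 47 x 47 mm, 28 mm deep, in 2 rows along x (56 mm apart) of 3 along y (75 mm apart). Some hold a carton, 3 to 5 are empty
- pocket2 (a point): centre of the floor of pocket 2 of the white tray, 8 mm above the table. Tray: fixed block 124 (x) x 218 (y) x 36 mm high, axes as this point's, with six square pockets 47 x 47 mm, 28 mm deep, in 2 rows along x (56 mm apart) of 3 along y (75 mm apart). Some hold a carton, 3 to 5 are empty
- pocket3 (a point): centre of the floor of pocket 3 of the white tray, 8 mm above the table. Tray: fixed block 124 (x) x 218 (y) x 36 mm high, axes as this point's, with six square pockets 47 x 47 mm, 28 mm deep, in 2 rows along x (56 mm apart) of 3 along y (75 mm apart). Some hold a carton, 3 to 5 are empty
- pocket4 (a point): centre of the floor of pocket 4 of the white tray, 8 mm above the table. Tray: fixed block 124 (x) x 218 (y) x 36 mm high, axes as this point's, with six square pockets 47 x 47 mm, 28 mm deep, in 2 rows along x (56 mm apart) of 3 along y (75 mm apart). Some hold a carton, 3 to 5 are empty
- pocket5 (a point): centre of the floor of pocket 5 of the white tray, 8 mm above the table. Tray: fixed block 124 (x) x 218 (y) x 36 mm high, axes as this point's, with six square pockets 47 x 47 mm, 28 mm deep, in 2 rows along x (56 mm apart) of 3 along y (75 mm apart). Some hold a carton, 3 to 5 are empty
- seated0: carton that stands in the tray from the start (absent in some runs: then None); same size and look as the spares; origin at the centre of its underside
- seated1: carton that stands in the tray from the start (absent in some runs: then None); same size and look as the spares; origin at the centre of its underside
- seated2: carton that stands in the tray from the start (absent in some runs: then None); same size and look as the spares; origin at the centre of its underside
- seated3: carton that stands in the tray from the start (absent in some runs: then None); same size and look as the spares; origin at the centre of its underside
- seated4: carton that stands in the tray from the start (absent in some runs: then None); same size and look as the spares; origin at the centre of its underside
- seated5: carton that stands in the tray from the start (absent in some runs: then None); same size and look as the spares; origin at the centre of its underside
- spare0: spare carton standing loose on the table: black box with silver top, 40 x 40 x 56 mm high, about 60 g; origin at the centre of its underside, z up, sides square to x and y
- spare1: spare carton standing loose on the table: black box with silver top, 40 x 40 x 56 mm high, about 60 g; origin at the centre of its underside, z up, sides square to x and y
- spare2: spare carton standing loose on the table: black box with silver top, 40 x 40 x 56 mm high, about 60 g; origin at the centre of its underside, z up, sides square to x and y
- spare3: spare carton standing loose on the table: black box with silver top, 40 x 40 x 56 mm high, about 60 g; origin at the centre of its underside, z up, sides square to x and y
- spare4: spare carton standing loose on the table: black box with silver top, 40 x 40 x 56 mm high, about 60 g; origin at the centre of its underside, z up, sides square to x and y
- tag: orange tag on a steel hook, 120 g. Origin: where the rail's axis lies when it hangs. Crook 22 mm wide (y), inside: a 90 degree roof, apex z = +11 mm, 29 mm wide (x). Lip on the +x side (outer face x = +19) ends at z = -23; back on the -x side (outer face x = -19) runs to z = -66. The rail enters from +x between z = -23 and -62. Below: plate 6 (x) x 60 (y) mm, z = -66 to -130 mm
- tag_grip (a point): centre of the tag's orange grip block above the hook, 16 (x) x 28 (y) x 36 mm high, 30 mm above the tag's origin; axes as the tag's
- tag_stand: fixed grey block 60 (x) x 100 (y) x 45 mm high; the tag's plate stands at the start in its slot, 8 (x) x 64 (y) mm, 33 mm deep: lift it straight out. It is left or right on the table; a blue tape dispenser, 82 mm high, stands on the other side. Origin at the centre of its underside
- rail_mid (a point): middle of the axis of the horizontal rail, a steel bar of 16 mm diameter and 440 mm length along this point's y axis, 190 mm above the table, fixed on posts at y = +-210 mm; x points away from the robot
- yellow_band: yellow band painted round the rail, 36 mm long, near one end of the rail (either end); origin at its centre on the rail's axis
- green_band: green band painted round the rail, 36 mm long, near the other end; origin at its centre on the rail's axis
- bottle_a: small amber bottle with a black cap, 34 mm diameter, 85 mm high, standing among the spares; not to be disturbed; origin at the centre of its underside

How it is judged:
On the way, in this order (a step that is already met when the one before it is completed fails the run):
1. every pocket of the tray holds an upright carton, fully home (((distance between seated0 and pocket0 below 0.009 m and angle between seated0's own z axis and vertical below 0.12 rad) or (distance between spare0 and pocket0 below 0.009 m and angle between spare0's own z axis and vertical below 0.12 rad) or (distance between spare1 and pocket0 below 0.009 m and angle between spare1's own z axis and vertical below 0.12 rad) or (distance between spare2 and pocket0 below 0.009 m and angle between spare2's own z axis and vertical below 0.12 rad) or (distance between spare3 and pocket0 below 0.009 m and angle between spare3's own z axis and vertical below 0.12 rad) or (distance between spare4 and pocket0 below 0.009 m and angle between spare4's own z axis and vertical below 0.12 rad)) and ((distance between seated1 and pocket1 below 0.009 m and angle between seated1's own z axis and vertical below 0.12 rad) or (distance between spare0 and pocket1 below 0.009 m and angle between spare0's own z axis and vertical below 0.12 rad) or (distance between spare1 and pocket1 below 0.009 m and angle between spare1's own z axis and vertical below 0.12 rad) or (distance between spare2 and pocket1 below 0.009 m and angle between spare2's own z axis and vertical below 0.12 rad) or (distance between spare3 and pocket1 below 0.009 m and angle between spare3's own z axis and vertical below 0.12 rad) or (distance between spare4 and pocket1 below 0.009 m and angle between spare4's own z axis and vertical below 0.12 rad)) and ((distance between seated2 and pocket2 below 0.009 m and angle between seated2's own z axis and vertical below 0.12 rad) or (distance between spare0 and pocket2 below 0.009 m and angle between spare0's own z axis and vertical below 0.12 rad) or (distance between spare1 and pocket2 below 0.009 m and angle between spare1's own z axis and vertical below 0.12 rad) or (distance between spare2 and pocket2 below 0.009 m and angle between spare2's own z axis and vertical below 0.12 rad) or (distance between spare3 and pocket2 below 0.009 m and angle between spare3's own z axis and vertical below 0.12 rad) or (distance between spare4 and pocket2 below 0.009 m and angle between spare4's own z axis and vertical below 0.12 rad)) and ((distance between seated3 and pocket3 below 0.009 m and angle between seated3's own z axis and vertical below 0.12 rad) or (distance between spare0 and pocket3 below 0.009 m and angle between spare0's own z axis and vertical below 0.12 rad) or (distance between spare1 and pocket3 below 0.009 m and angle between spare1's own z axis and vertical below 0.12 rad) or (distance between spare2 and pocket3 below 0.009 m and angle between spare2's own z axis and vertical below 0.12 rad) or (distance between spare3 and pocket3 below 0.009 m and angle between spare3's own z axis and vertical below 0.12 rad) or (distance between spare4 and pocket3 below 0.009 m and angle between spare4's own z axis and vertical below 0.12 rad)) and ((distance between seated4 and pocket4 below 0.009 m and angle between seated4's own z axis and vertical below 0.12 rad) or (distance between spare0 and pocket4 below 0.009 m and angle between spare0's own z axis and vertical below 0.12 rad) or (distance between spare1 and pocket4 below 0.009 m and angle between spare1's own z axis and vertical below 0.12 rad) or (distance between spare2 and pocket4 below 0.009 m and angle between spare2's own z axis and vertical below 0.12 rad) or (distance between spare3 and pocket4 below 0.009 m and angle between spare3's own z axis and vertical below 0.12 rad) or (distance between spare4 and pocket4 below 0.009 m and angle between spare4's own z axis and vertical below 0.12 rad)) and ((distance between seated5 and pocket5 below 0.009 m and angle between seated5's own z axis and vertical below 0.12 rad) or (distance between spare0 and pocket5 below 0.009 m and angle between spare0's own z axis and vertical below 0.12 rad) or (distance between spare1 and pocket5 below 0.009 m and angle between spare1's own z axis and vertical below 0.12 rad) or (distance between spare2 and pocket5 below 0.009 m and angle between spare2's own z axis and vertical below 0.12 rad) or (distance between spare3 and pocket5 below 0.009 m and angle between spare3's own z axis and vertical below 0.12 rad) or (distance between spare4 and pocket5 below 0.009 m and angle between spare4's own z axis and vertical below 0.12 rad))), for 0.3 s.
2. the tag hangs on the rail at the yellow band (x of tag in the frame of rail_mid between -0.007 and 0.007 m and z of tag in the frame of rail_mid between -0.007 and 0.006 m and angle between tag's own z axis and vertical below 0.25 rad and distance between tag and yellow_band below 0.03 m), for 0.2 s.
3. the tag passes the middle of the rail, hanging on it (x of tag in the frame of rail_mid between -0.007 and 0.007 m and z of tag in the frame of rail_mid between -0.007 and 0.006 m and angle between tag's own z axis and vertical below 0.25 rad and distance between tag and rail_mid below 0.03 m), for 0.05 s.
At the end, for the whole second after the job is handed in: every pocket holds an upright carton (underside within 9 mm of the pocket's floor centre, tilt under 0.12 rad); the tag hangs on the rail, released and still, upright within 0.25 rad, its hook within 14 mm of the green band's centre (all of step 1 and x of tag in the frame of rail_mid between -0.007 and 0.007 m and z of tag in the frame of rail_mid between -0.007 and 0.006 m and angle between tag's own z axis and vertical below 0.25 rad and distance between tag and green_band below 0.014 m and linear speed of tag below 0.02 m/s); the robot touches nothing.
It fails at once if a carton that was in the tray at the start is moved over 30 mm (distance of any of seated0, seated1, seated2, seated3, seated4, seated5 from where it was at the start of the episode above 0.03 m).
It fails at once if the amber bottle among the spares is moved over 40 mm (distance of bottle_a from where it was at the start of the episode above 0.04 m).
Of seated0, seated1, seated2, seated3, seated4, seated5 only 1 to 3 are there at a start; the rules pass over those that are not, and their reading is None.
At some moment in a run one of spare0, spare1, spare2, spare3, spare4 may be knocked a few centimetres aside while the robot is not near it.
It also fails if it takes over 210 s, if anything falls off the work surface, if the arm or the gripper's body presses on something with over 40 N, if the wrist force passes 120 N, or if a joint passes its speed limit or range.

### The arm

A 6-joint arm with a two-finger parallel gripper is mounted at the origin on the work surface. World frame = base frame: x ahead of the robot, y to its left, z up, the work surface at z = 0. Lengths are in m, angles in rad, forces in N, time in s.
With the tool pointing down it reaches from about 0.35 to 0.775 m from the base axis. Payload 5.5 kg.
Tool frame: the origin (TCP) lies on the centre line of the jaws, within the pads' length; the fingertips stand 22 mm ahead of it and the grasp point (between the pads) lies 3 mm ahead of it; z points along the fingers, y is the line along which they close (so a half turn about z gives the same grasp; the last joint's range is limited). The gripper opens to 85 mm and grips with 20 to 120 N. Pads are 22 mm wide; open, the fingers measure 114 mm over their backs; the gripper's body (76 mm by 85 mm) begins 54 mm behind the grasp point. The pads swing forward as they close: fully open they stand 13 mm farther back than shut.
Start: joints at [1.133, 0.313, 0.046, 1.304, 0, 1.431], TCP at [0.169, 0.55, 0.253] pointing down, gripper open.
Joint ranges: [-2.76, 2.76], [-0.86, 1.69], [-1.03, 1.26], [-2.2, 2.34], [-1.47, 1.5], [-3.14, 3.14]. Speed limits (rad/s): [2.57, 2.57, 3.14, 3.14, 3.14, 3.14].

### API

Orientations are given as a rotation vector (axis times angle).
In Python, from plant import bot gives the robot as it stands.
- The arm moves only by the tool jog_arm, never from a script. Its argument "increments" is a list of rows, each a list of 3 entries, a list of its own where there are three numbers: the shift along the tool's x, y, z in mm, then the turn about the tool's z in degrees, then the finger opening in mm, from 0 to 85.4. A call has 1 to 10 rows; each row shifts and turns the commanded pose from where the row before left it, along the tool's axes as they then stand; what a row does not reach is not made up. A row lasts 1/8 s, in which the tool goes at most 62.5 mm and 10.7 degrees, less where a joint would pass 70% of its speed; a pose out of reach is approached as far as the arm can. A call is refused whole if a number of a shift passes 62.5 or a number of a turn 10.7, either way. A call with a gripper value outside its range is refused whole. The fingers move at their own pace and stop on an object; "force" is the grip in N (left out, the last holds). Time passes only in rows, so rows that do not move let the fingers close. It gives the time, the measured TCP pose, the force, the opening and the grip force at its end, in the units of the state.
- bot.get_state(): the state, without advancing time (a new reading comes with each control period).
- bot.get_image(name): name is "side" or "top"; returns a dict with "image" (420x560x3 uint8, blue, green, red), "mtx" (3x3 intrinsics, pixels), "D" ([k1, k2, p1, p2, k3] as OpenCV has them; the pictures are not rectified), "world_to_cam" (4x4, takes a point from world to camera coordinates). Camera axes: x right, y down, z forward; pixel columns grow to the right and rows downward; lengths in m; the calibration is good to about 2 mm. A picture is of the moment at which its call begins. There is no depth.
- bot.close_job(): hands the job in; it is judged then, once.
The state is a dict: "t": time; "q": joint angles; "joint_vel": joint speeds; "effort": joint torques, N m; "ee_pos": TCP position; "eef_rot": TCP orientation; "ft_force": force on the tool from outside, world axes, zero at the start; "wrist_torque": the same for the moment, N m; "width": finger opening in m; "grasp_force": force on a finger pad.
Only numpy, scipy, OpenCV 4.12 (cv2) and the standard library are available. Lean on these libraries where they do the work, as an engineer would, in place of code of your own. Each camera call takes 0.05 s, during which the arm holds its last target. There are 200 camera calls.

## Working session

There is one attempt and no reset: what is moved stays moved. The work goes in short steps, Python scripts to look and compute and a tool call to move; the robot and the scene stay as the last step left them, time stands still between calls to the robot, and variables do not carry over. Pictures are saved under pics/ and viewed, at most 14 in all, crops included, and the job is handed in when it is done.

Besides the shell and the picture viewer there is one more tool, called after "Emit:" as name(argument=value, ...), one argument or row to a line, values as JSON. jog_arm: Moves the arm, as the interface text tells. Its arguments: {"type":"object","properties":{"increments":{"type":"array","items":{"type":"array"}},"force":{"type":"number"}},"required":["increments"]}

```bash
mkdir -p pics; ls; python3 - <<'E'
from plant import bot
import cv2,numpy as np
s=bot.get_state();print(s['t'],s['ee_pos'],s['eef_rot'],s['width'])
for n in('top','side'):
    d=bot.get_image(n);cv2.imwrite(f'pics/{n}0.png',cv2.resize(d['image'],None,fx=1.42,fy=1.42));np.savez(f'{n}0.npz',**d)
    print(n,d['mtx'].tolist(),d['D'],np.round(d['world_to_cam'],3).tolist())
E
```

```text
pics
0.0 [0.1685152  0.5492591  0.25241528] [-4.65911178e-01 -3.10633755e+00  2.75156555e-03] 0.08549257416830632
top [[401.9427500753309, 0.0, 286.3036221855156], [0.0, 401.9427500753309, 212.12877383920562], [0.0, 0.0, 1.0]] [0.01304723 0.         0.         0.         0.        ] [[0.005, -1.0, 0.001, -0.071], [-0.991, -0.005, -0.136, 0.579], [0.136, -0.0, -0.991, 0.869], [0.0, 0.0, 0.0, 1.0]]
side [[381.36162748301683, 0.0, 276.17198374540266], [0.0, 381.36162748301683, 209.67596308337426], [0.0, 0.0, 1.0]] [-0.09620801  0.          0.          0.          0.        ] [[0.905, -0.425, 0.008, -0.538], [-0.297, -0.647, -0.703, 0.187], [0.304, 0.634, -0.711, 0.894], [0.0, 0.0, 0.0, 1.0]]
```

View pics/top0.png

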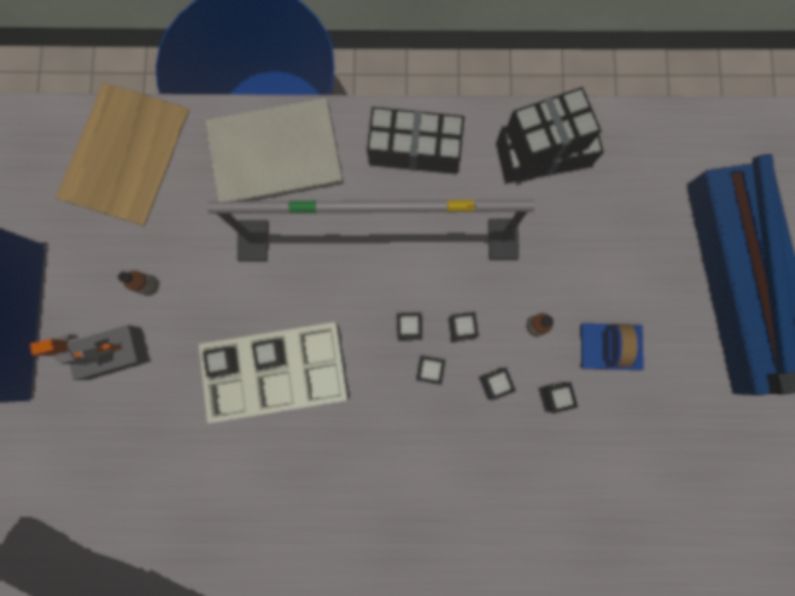

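View pics/side0.png

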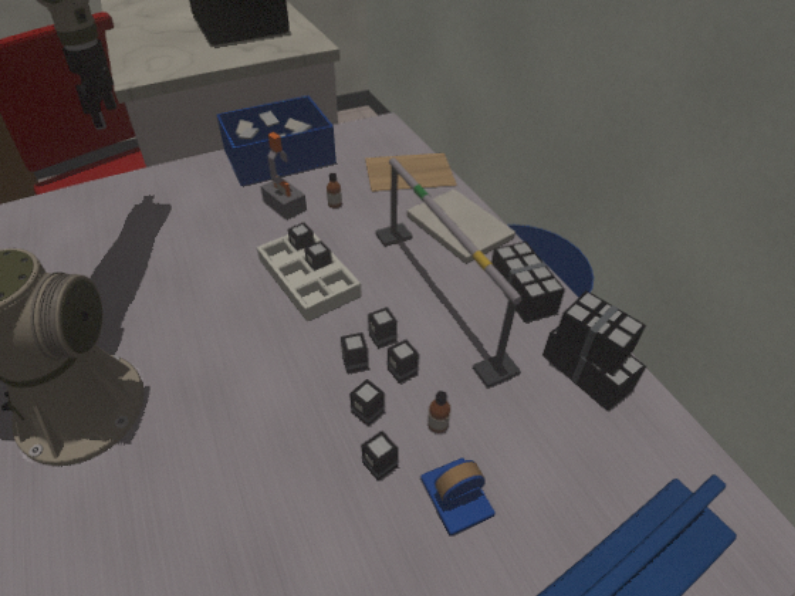

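```bash
cat > h.py <<'E'
import cv2,numpy as np
def und(d,px): return cv2.undistortPoints(np.array(px,float).reshape(-1,1,2),d['mtx'],d['D']).reshape(-1,2)
def toz(d,px,z):
    W=np.asarray(d['world_to_cam']);R=W[:3,:3];c=-R.T@W[:3,3]
    r=np.c_[und(d,px),np.ones(len(und(d,px)))]@R
    return c+r*((z-c[2])/r[:,2])[:,None]
def proj(d,P):
    W=np.asarray(d['world_to_cam']);return cv2.projectPoints(np.array(P,float).reshape(-1,3),cv2.Rodrigues(W[:3,:3])[0],W[:3,3],np.asarray(d['mtx']),np.asarray(d['D']))[0].reshape(-1,2)
def tri(d1,p1,d2,p2):
    X=cv2.triangulatePoints(np.asarray(d1['world_to_cam'])[:3],np.asarray(d2['world_to_cam'])[:3],und(d1,p1).T,und(d2,p2).T);return (X[:3]/X[3]).T
def crop(im,x0,y0,x1,y1,f,step=10):
    c=cv2.resize(im[y0:y1,x0:x1],None,fx=f,fy=f,interpolation=cv2.INTER_CUBIC)
    for x in range(-(-x0//step)*step,x1,step):
        X=int((x-x0+.5)*f);cv2.line(c,(X,0),(X,4),(0,0,255),1)
        if x%20==0:cv2.putText(c,str(x),(X-8,14),0,.33,(0,255,255),1)
    for y in range(-(-y0//step)*step,y1,step):
        Y=int((y-y0+.5)*f);cv2.line(c,(0,Y),(4,Y),(0,0,255),1)
        if y%20==0:cv2.putText(c,str(y),(5,Y+4),0,.33,(0,255,255),1)
    return c
def tops(d,box,z=0.056,thr=135,amin=80,amax=400):
    x0,y0,x1,y1=box;g=cv2.cvtColor(d['image'],cv2.COLOR_BGR2GRAY)[y0:y1,x0:x1]
    n,l,st,ce=cv2.connectedComponentsWithStats((g>thr).astype(np.uint8))
    out=[]
    for i in range(1,n):
        if amin<st[i,4]<amax:
            p=np.argwhere(l==i)[:,::-1]+[x0,y0]
            w=toz(d,p,z);r=cv2.minAreaRect((w[:,:2]*1000).astype(np.float32))
            out.append((ce[i]+[x0,y0],w.mean(0)[:2],r[2],r[1]))
    return out
E
python3 - <<'E'
from h import *
d=dict(np.load('top0.npz'));s=dict(np.load('side0.npz'))
for o in tops(d,(270,210,420,295)):print(np.round(o[0],1),np.round(o[1],4),round(o[2],1),np.round(o[3],1))
im=d['image']
a=crop(im,135,222,250,302,6.9);cv2.imwrite('pics/c1.png',a)
a=crop(im,15,220,110,275,8);b=crop(im,140,135,380,160,3.16);
b=np.pad(b,((0,0),(0,max(0,760-b.shape[1])),(0,0)))[:,:760];cv2.imwrite('pics/c2.png',np.vstack([a,b]))
a=crop(s['image'],175,80,375,230,4);cv2.imwrite('pics/c3.png',a)
E
```

```text
[287.7 228.5] [ 0.5404 -0.0713] 0.3 [19.9 22.1]
[326.7 228.8] [ 0.5402 -0.1573] 0.3 [22.1 22.1]
[303.  260.1] [ 0.4714 -0.1051] 0.1 [21.7 21.9]
[351.3 269.8] [ 0.4509 -0.2101] 21.3 [22.7 21.9]
[395.7 279.7] [ 0.4303 -0.3058] 12.3 [21.6 21.2]
```

View pics/c1.png

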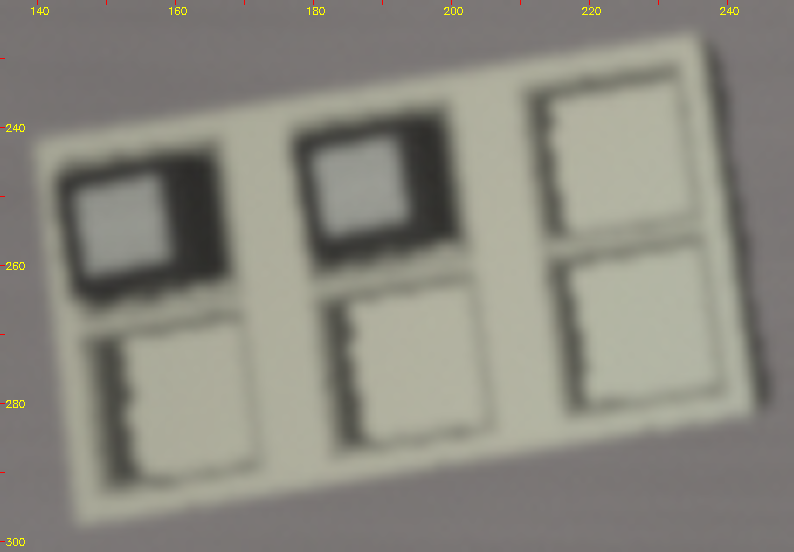

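View pics/c2.png

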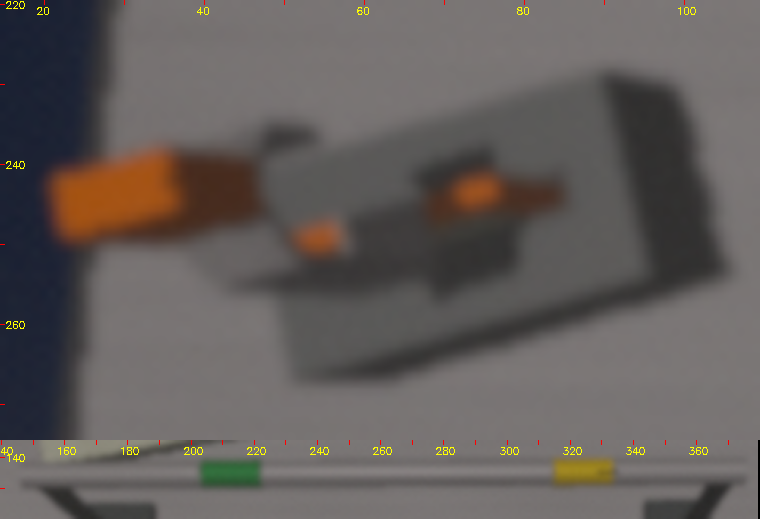

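View pics/c3.png

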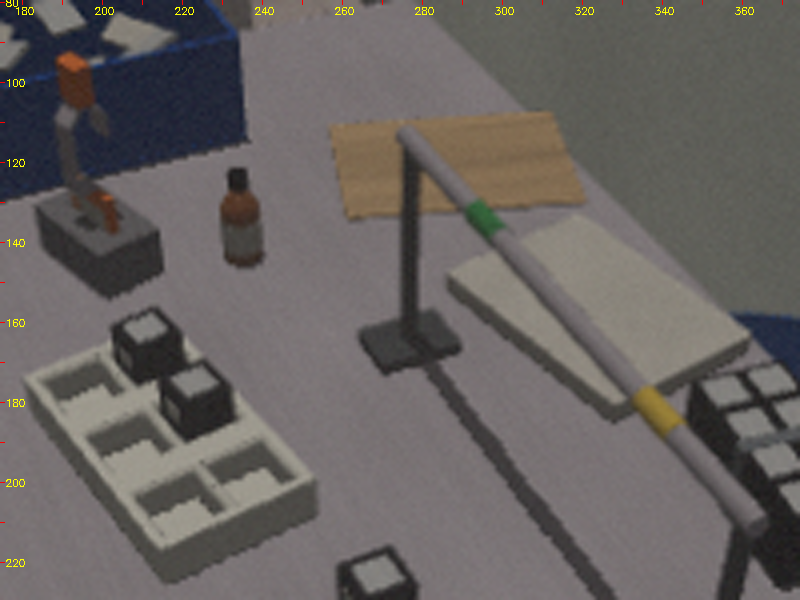

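```bash
cat >> h.py <<'E'
def tops2(d,box,z=0.056,thr=125,f=6):
    x0,y0,x1,y1=box;g=cv2.cvtColor(d['image'],cv2.COLOR_BGR2GRAY)[y0:y1,x0:x1]
    g=cv2.resize(g,None,fx=f,fy=f,interpolation=cv2.INTER_CUBIC)
    cs=cv2.findContours((g>thr).astype(np.uint8),cv2.RETR_EXTERNAL,cv2.CHAIN_APPROX_NONE)[0]
    out=[]
    for c in cs:
        if 80*f*f<cv2.contourArea(c)<400*f*f:
            p=(c.reshape(-1,2)+.5)/f-.5+[x0,y0]
            w=toz(d,p,z)[:,:2]*1000;r=cv2.minAreaRect(w.astype(np.float32))
            out.append((np.round(r[0],1),np.round(r[1],1),round(r[2],1)))
    return out
def plan(s,xyz,phi):
    """phi: wanted world angle (deg) of tool y (mod 180). prints turn (deg), then shift in new tool axes mm"""
    from scipy.spatial.transform import Rotation as R
    M=R.from_rotvec(s['eef_rot']).as_matrix();cur=np.degrees(np.arctan2(M[1,1],M[0,1]))
    best=None
    for k in(-2,-1,0,1,2):
        dphi=phi+180*k-cur; q6=np.degrees(np.arctan2(xyz[1],xyz[0]))+90-(cur+dphi)
        if abs(q6)<170 and (best is None or abs(dphi)<abs(best)):best=dphi
    turn=-best
    N=R.from_rotvec([0,0,np.radians(best)]).as_matrix()@M
    d=N.T@(np.array(xyz)-s['ee_pos'])*1000
    return round(turn,1),np.round(d,1),np.round(M[:,2],3)
E
python3 - <<'E'
from h import *
from scipy.optimize import least_squares
d=dict(np.load('top0.npz'));s=dict(np.load('side0.npz'))
for t in(115,125,135):
  for o in tops2(d,(270,210,420,295),thr=t):print(t,*o)
  for o in tops2(d,(140,235,205,270),z=.064,thr=t):print('seated',*o)
w=toz(d,[[139.3,242.1],[235.5,226.6],[243.2,281.4],[145.8,297.4]],.036)*1000
loc=np.array([[62,109],[62,-109],[-62,-109],[-62,109]])
def f(p):
    c,n=np.cos(p[2]),np.sin(p[2]);return (loc@np.array([[c,n],[-n,c]])+p[:2]-w[:,:2]).ravel()
r=least_squares(f,[450,200,0]);print('tray',r.x[:2],np.degrees(r.x[2]),np.round(r.fun,1))
c,n=np.cos(r.x[2]),np.sin(r.x[2])
for i in(28,-28):
  for j in(75,0,-75):
    P=np.array([i,j])@np.array([[c,n],[-n,c]])+r.x[:2];print(i,j,np.round(P,1),proj(s,[P[0]/1e3,P[1]/1e3,.008]).round(1))
px=lambda X,Y:[15+X/8-.5,220+Y/8-.5]
g=toz(d,[px(48,172),px(170,150),px(185,215),px(60,242)],.19)*1000;print('grip',g[:,:2].round(1),g.mean(0))
print(proj(s,[g.mean(0)/1e3,g.mean(0)/1e3-[0,0,.036]]).round(1))
# stand top
st=toz(d,[px(600,70),px(655,280),px(290,378),px(262,160)],.045)*1000;print('stand',st[:,:2].round(1),st.mean(0))
b=lambda X,Y:[140+X/3.16-.5,135+(Y-440)/3.16-.5]
rl=[b(231,473),b(584,471)];R=toz(d,rl,.19)*1000;print('green,yellow top',R.round(1))
sd=[[175+484/4-.5,80+216/4-.5],[175+659/4-.5,80+410/4-.5]]
print('tri',(tri(d,rl,s,sd)*1000).round(1)); e=toz(d,[b(22,485),b(748,480)],.19)*1000;print('ends',e.round(1))
print('bottle side',(toz(s,[[309,302]],0)*1000).round(0))
E
```

```text
115 [ 471.4 -105.2] [26.5 26.3] 80.9
125 [ 430.4 -305.9] [23.8 23.9] 14.5
125 [ 451.  -210.2] [24.8 24.4] 22.2
125 [ 471.4 -105.3] [25.4 25.2] 79.1
125 [ 540.1 -157.4] [25.1 24.4] 6.5
125 [540.3 -71.6] [24.4 24.7] 0.3
135 [ 430.6 -305.9] [21.9 22.3] 14.1
135 [ 451.  -210.2] [23. 23.] 22.7
135 [ 471.3 -105.3] [23.9 23.8] 79.1
135 [ 540.  -157.6] [23.2 23. ] 6.5
135 [540.3 -71.8] [22.9 22.8] 0.3
tray [467.2485991  143.61077422] 9.495112653155715 [ 0.3  0.2  0.3 -0.2 -0.1 -0.8 -0.5  0.8]
28 75 [482.5 222.2] [[212.8 175.7]]
28 0 [494.9 148.2] [[224.7 189.2]]
28 -75 [507.2  74.3] [[237.5 203.8]]
-28 75 [427.3 213. ] [[196.5 182.4]]
-28 0 [439.6 139. ] [[207.9 196.4]]
-28 -75 [452.  65.] [[220.3 211.7]]
grip [[501.9 424.2]
 [507.1 396.7]
 [492.1 391.9]
 [485.8 419.9]] [496.72320302 408.18775478 190.        ]
[[192.3  94.6]
 [193.9 104.8]]
stand [[539.9 370. ]
 [481.8 350.7]
 [454.7 448.3]
 [514.4 461.1]] [497.70569431 407.53550852  45.        ]
green,yellow top [[ 688.3   74.5  190. ]
 [ 690.7 -140.6  190. ]]
tri [[ 685.    73.3  197.7]
 [ 688.5 -139.8  195.4]]
ends [[ 679.9  201.1  190. ]
 [ 685.5 -240.3  190. ]]
bottle side [[ 543. -289.    0.]]
```

```bash
python3 - <<'E'
from h import *;from plant import bot
s=bot.get_state()
print(plan(s,[.5403,-.0717,.17],90.3))
E
```

```text
(np.float64(-17.4), array([-368.5, -622.8,   83.4]), array([-0.001, -0.002, -1.   ]))
```

Emit:
jog_arm(
  increments=[
    [[0, 0, 10], -8.7, 60],
    [[0, 0, 10], -8.7, 60],
    [[-30, -51, 8], 0, 60],
    [[-30, -51, 8], 0, 60],
    [[-30, -51, 8], 0, 60],
    [[-30, -51, 8], 0, 60],
    [[-30, -51, 8], 0, 60],
    [[-30, -51, 8], 0, 60],
  ],
  force=40,
)

```text
t: 1.1
ee_pos: [0.351, 0.2431, 0.1849]
eef_rot: [-0.01, 3.141, 0.0]
ft_force: [0.9, 0.7, 0.1]
width: 0.06
grasp_force: 0.0
```

Emit:
jog_arm(
  increments=[
    [[-30, -51, 8], 0, 60],
    [[-30, -51, 7], 0, 60],
    [[-30, -51, 0], 0, 60],
    [[-30, -51, 0], 0, 60],
    [[-30, -51, 0], 0, 60],
    [[-30, -51, 0], 0, 60],
    [[0, 0, 0], 0, 60],
    [[0, 0, 0], 0, 60],
  ],
)

```text
t: 2.1
ee_pos: [0.5315, -0.06, 0.1696]
eef_rot: [0.008, -3.14, -0.002]
ft_force: [0.1, -0.0, -0.7]
width: 0.0599
grasp_force: 0.0
```

```bash
cat > look.py <<'E'
import sys
from h import *;from plant import bot
s=bot.get_state();d=bot.get_image('top');np.savez('last.npz',**d)
print(round(s['t'],2),s['ee_pos'].round(4),round(s['width'],4))
for o in tops2(d,(270,205,420,300)):print(*o)
for a in sys.argv[1:]:
    x,y,z,p=map(float,a.split(','));print(a,plan(s,[x/1e3,y/1e3,z/1e3],p))
E
python3 look.py 540.3,-71.7,54,90.3
```

```text
2.1 [ 0.5315 -0.06    0.1696] 0.0599
[ 430.4 -305.9] [24.5 24.5] 14.1
[ 451.  -210.1] [25.3 25.2] 22.5
[ 539.9 -157.8] [25.3 24.3] 6.7
[ 532.6 -119. ] [40.5 39. ] 74.8
540.3,-71.7,54,90.3 (np.float64(-0.0), array([ -9. , -11.8, 115.5]), array([-0.002,  0.001, -1.   ]))
```

Emit:
jog_arm(
  increments=[
    [[-9, -11.8, 25], 0, 60],
    [[0, 0, 35], 0, 60],
    [[0, 0, 35], 0, 60],
    [[0, 0, 20.5], 0, 60],
    [[0, 0, 0], 0, 60],
    [[0, 0, 0], 0, 30],
    [[0, 0, 0], 0, 30],
    [[0, 0, 0], 0, 30],
    [[0, 0, 0], 0, 30],
  ],
)

```text
t: 3.28
ee_pos: [0.5424, -0.0718, 0.0562]
eef_rot: [-0.01, 3.139, 0.0]
ft_force: [-0.5, 2.0, 6.5]
width: 0.0395
grasp_force: 40.9
```

Emit:
jog_arm(
  increments=[
    [[0, 0, -30], 0, 30],
    [[0, 0, -50], 0, 30],
    [[0, 0, -36], 0, 30],
    [[0, 0, 0], 0, 30],
  ],
)

```text
t: 3.78
ee_pos: [0.5436, -0.0727, 0.1744]
eef_rot: [-0.009, 3.135, -0.003]
ft_force: [0.6, 0.4, -0.6]
width: 0.0393
grasp_force: 40.2
```

```bash
python3 look.py 507.2,74.3,100,99.5
```

```text
3.77 [ 0.5436 -0.0727  0.1744] 0.0393
[ 430.4 -305.8] [24.5 24.3] 14.5
[ 451.1 -210.1] [25.1 25. ] 21.7
[ 555.4 -151.1] [41.2 35.1] 76.9
507.2,74.3,100,99.5 (np.float64(-9.2), array([ 12.1, 151.1,  74. ]), array([ 0.007, -0.002, -1.   ]))
```

Emit:
jog_arm(
  increments=[
    [[0, 0, 0], -9.2, 30],
    [[3, 50, 0], 0, 30],
    [[4, 51, 0], 0, 30],
    [[4, 50, 14], 0, 30],
    [[0, 0, 20], 0, 30],
    [[0, 0, 15], 0, 30],
    [[0, 0, 0], 0, 30],
    [[0, 0, 0], 0, 30],
  ],
)

```text
t: 4.82
ee_pos: [0.5059, 0.0746, 0.1218]
eef_rot: [0.259, -3.131, -0.0]
ft_force: [-0.6, -0.2, 0.6]
width: 0.0395
grasp_force: 40.3
```

```bash
python3 look.py 508.2,74.3,64,99.5; python3 -c "
from h import *
d=dict(np.load('last.npz'));a=crop(d['image'],130,180,290,300,4.9);cv2.imwrite('pics/p1.png',a)"
```

```text
4.83 [0.5059 0.0746 0.1218] 0.0395
508.2,74.3,64,99.5 (np.float64(-0.0), array([-2.3, -0.6, 57.8]), array([-0.,  0., -1.]))
```

View pics/p1.png

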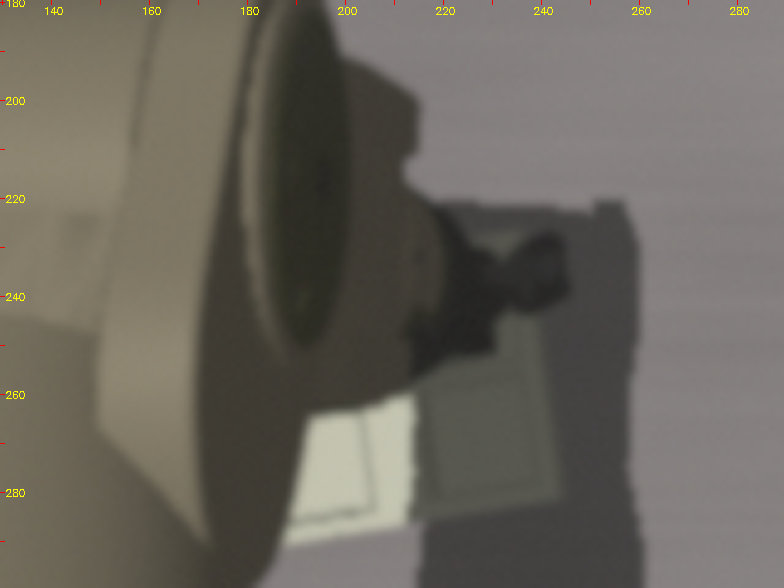

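Emit:
jog_arm(
  increments=[
    [[-2, -0.5, 15], 0, 30],
    [[0, 0, 12], 0, 30],
    [[0, 0, 12], 0, 30],
    [[0, 0, 10], 0, 30],
    [[0, 0, 7], 0, 30],
    [[0, 0, 0], 0, 30],
    [[0, 0, 0], 0, 30],
  ],
)

```text
t: 5.75
ee_pos: [0.5079, 0.0751, 0.066]
eef_rot: [-0.261, 3.13, 0.0]
ft_force: [-0.2, -0.0, -1.0]
width: 0.0391
grasp_force: 40.3
```

```bash
python3 look.py 508,74.3,64,99.5; python3 -c "
from h import *;from plant import bot
d=bot.get_image('side');a=crop(d['image'],170,140,290,230,6);cv2.imwrite('pics/p2.png',a)"
```

```text
5.75 [0.5079 0.0751 0.066 ] 0.0391
508,74.3,64,99.5 (np.float64(0.0), array([-0. , -0.8,  2. ]), array([ 0.001,  0.   , -1.   ]))
```

View pics/p2.png

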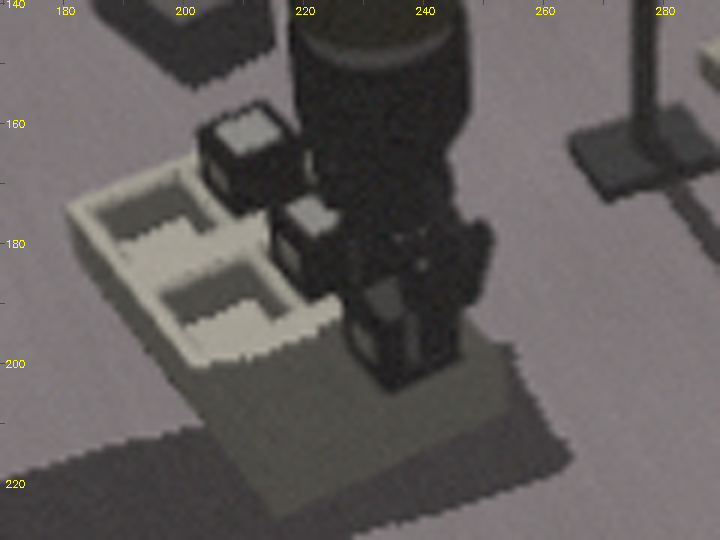

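The carton is down in its pocket (side px ~ (235,195)), with no force on it. I'll release it and retreat.

Emit:
jog_arm(
  increments=[
    [[0, -0.5, 1], 0, 30],
    [[0, 0, 0], 0, 52],
    [[0, 0, 0], 0, 52],
    [[0, 0, -10], 0, 52],
    [[0, 0, -40], 0, 55],
    [[0, 0, -54], 0, 60],
    [[0, -62, 0], 0, 60],
    [[0, -62, 0], 0, 60],
    [[0, -62, 0], 0, 60],
    [[0, 0, 0], 0, 60],
  ],
)

```text
t: 7.1
ee_pos: [0.5395, -0.1132, 0.1695]
eef_rot: [-0.251, 3.13, -0.002]
ft_force: [-0.4, 0.8, -0.5]
width: 0.0597
grasp_force: 0.0
```

```bash
python3 look.py 540,-157.6,54,96.6;python3 -c "
from h import *;d=dict(np.load('last.npz'))
print(tops2(d,(140,222,240,300),z=.064,thr=110))"
```

```text
7.1 [ 0.5395 -0.1132  0.1695] 0.0597
[ 430.5 -305.8] [24.3 24.2] 15.1
[ 539.8 -259.1] [37.4 22.3] 67.4
540,-157.6,54,96.6 (np.float64(2.6), array([  4.8, -43.9, 115.6]), array([ 0.002, -0.001, -1.   ]))
[]
```

Emit:
jog_arm(
  increments=[
    [[0, 0, 0], 2.6, 60],
    [[5, -44, 20], 0, 60],
    [[0, 0, 40], 0, 60],
    [[0, 0, 35], 0, 60],
    [[0, 0, 20], 0, 60],
    [[0, 0, 0], 0, 60],
    [[0, 0, 0], 0, 60],
  ],
)

```text
t: 8.02
ee_pos: [0.5395, -0.1525, 0.0549]
eef_rot: [-0.192, 3.135, -0.001]
ft_force: [0.1, -0.4, 0.9]
width: 0.0598
grasp_force: 0.0
```

```bash
python3 look.py 540,-157.6,54,96.6; python3 -c "
from h import *;from plant import bot
d=bot.get_image('side');a=crop(d['image'],190,150,340,260,5);cv2.imwrite('pics/p3.png',a)"
```

```text
8.03 [ 0.5395 -0.1525  0.0549] 0.0598
[ 430.4 -305.8] [24.5 24.4] 14.6
[ 527.6 -293.5] [28.3 22.6] 73.4
540,-157.6,54,96.6 (np.float64(0.4), array([ 0.1, -5.2,  0.9]), array([ 0.001, -0.   , -1.   ]))
```

View pics/p3.png

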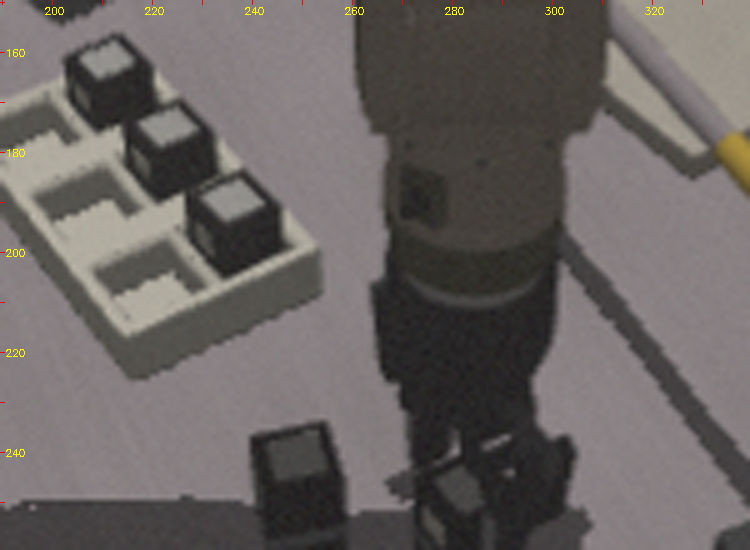

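Emit:
jog_arm(
  increments=[
    [[0, -5, 1], 0, 60],
    [[0, 0, 0], 0, 30],
    [[0, 0, 0], 0, 30],
    [[0, 0, 0], 0, 30],
    [[0, 0, 0], 0, 30],
    [[0, 0, -30], 0, 30],
    [[0, 0, -50], 0, 30],
    [[0, 0, -36], 0, 30],
    [[0, 0, 0], 0, 30],
  ],
)

```text
t: 9.25
ee_pos: [0.541, -0.1588, 0.1715]
eef_rot: [-0.19, 3.131, -0.004]
ft_force: [0.4, -0.3, -1.1]
width: 0.0395
grasp_force: 40.9
```

```bash
python3 look.py 452,65,120,99.5
```

```text
9.25 [ 0.541  -0.1588  0.1715] 0.0395
452,65,120,99.5 (np.float64(-2.6), array([ 51.1, 235.5,  50.7]), array([ 0.005, -0.002, -1.   ]))
```

Emit:
jog_arm(
  increments=[
    [[0, 0, 0], -2.6, 30],
    [[10, 47, 0], 0, 30],
    [[10, 47, 0], 0, 30],
    [[10, 47, 0], 0, 30],
    [[10, 47, 10], 0, 30],
    [[11, 47, 20], 0, 30],
    [[0, 0, 20], 0, 30],
    [[0, 0, 0], 0, 30],
    [[0, 0, 0], 0, 30],
  ],
)

```text
t: 10.42
ee_pos: [0.45, 0.0649, 0.1184]
eef_rot: [0.26, -3.13, -0.0]
ft_force: [1.0, 0.6, 0.3]
width: 0.0393
grasp_force: 41.0
```

```bash
python3 look.py 452.5,65,65,99.5
```

```text
10.43 [0.45   0.0649 0.1184] 0.0393
[ 471.4 -105.3] [26.5 26.4] 80.9
452.5,65,65,99.5 (np.float64(0.0), array([-2.5, -0.3, 53.4]), array([-0.001,  0.   , -1.   ]))
```

Emit:
jog_arm(
  increments=[
    [[-2.5, -0.3, 13], 0, 30],
    [[0, 0, 12], 0, 30],
    [[0, 0, 12], 0, 30],
    [[0, 0, 10], 0, 30],
    [[0, 0, 7], 0, 30],
    [[0, 0, 0], 0, 30],
    [[0, 0, 0], 0, 30],
  ],
)

```text
t: 11.35
ee_pos: [0.453, 0.0653, 0.065]
eef_rot: [-0.261, 3.13, 0.0]
ft_force: [0.6, -0.3, -0.3]
width: 0.0393
grasp_force: 41.0
```

Emit:
jog_arm(
  increments=[
    [[0, 0, 0], 0, 52],
    [[0, 0, 0], 0, 52],
    [[0, 0, -10], 0, 52],
    [[0, 0, -40], 0, 55],
    [[0, 0, -54], 0, 60],
    [[0, -60, 0], 0, 60],
    [[0, -60, 0], 0, 60],
    [[0, 0, 0], 0, 60],
  ],
)

```text
t: 12.35
ee_pos: [0.4739, -0.0566, 0.1699]
eef_rot: [-0.252, 3.129, -0.002]
ft_force: [-0.4, 1.1, -0.6]
width: 0.0601
grasp_force: 0.0
```

```bash
python3 look.py 471.4,-105.3,54,80; python3 -c "
from h import *;from plant import bot
d=dict(np.load('last.npz'));e=bot.get_image('side');a=crop(e['image'],180,150,380,340,3.1)
b=crop(d['image'],130,210,410,300,2.2);b=np.pad(b,((0,589-b.shape[0]) if b.shape[0]<a.shape[0] else (0,0),(0,0),(0,0)))[:a.shape[0]]
b=np.pad(cv2.resize(b[:198],(0,0),fx=1,fy=1),((0,a.shape[0]-198),(0,0),(0,0)))
cv2.imwrite('pics/p4.png',cv2.resize(np.vstack([a,np.pad(b[:198],((0,0),(0,0),(0,0)))[:, :a.shape[1]]]),None,fx=.75,fy=.75))"
```

```text
12.35 [ 0.4739 -0.0566  0.1699] 0.0601
[ 430.5 -305.8] [24.4 24.3] 14.5
[ 451.1 -210.1] [25.1 24.9] 22.1
471.4,-105.3,54,80 (np.float64(19.2), array([ -5.8, -48.1, 116. ]), array([ 0.003, -0.001, -1.   ]))Traceback (most recent call last):
  File "<string>", line 6, in <module>
    cv2.imwrite('pics/p4.png',cv2.resize(np.vstack([a,np.pad(b[:198],((0,0),(0,0),(0,0)))[:, :a.shape[1]]]),None,fx=.75,fy=.75))
                                         ~~~~~~~~~^^^^^^^^^^^^^^^^^^^^^^^^^^^^^^^^^^^^^^^^^^^^^^^^^^^^^^^^^
    return _nx.concatenate(arrs, 0, dtype=dtype, casting=casting)
           ~~~~~~~~~~~~~~~^^^^^^^^^^^^^^^^^^^^^^^^^^^^^^^^^^^^^^^
ValueError: all the input array dimensions except for the concatenation axis must match exactly, but along dimension 1, the array at index 0 has size 620 and the array at index 1 has size 616
```

Emit:
jog_arm(
  increments=[
    [[0, 0, 0], 9.6, 60],
    [[0, 0, 0], 9.6, 60],
    [[-6, -48, 20], 0, 60],
    [[0, 0, 40], 0, 60],
    [[0, 0, 35], 0, 60],
    [[0, 0, 20], 0, 60],
    [[0, 0, 0], 0, 60],
    [[0, 0, 0], 0, 60],
  ],
)

```text
t: 13.45
ee_pos: [0.471, -0.1006, 0.0547]
eef_rot: [0.262, 3.13, -0.0]
ft_force: [0.4, -0.6, 0.3]
width: 0.0602
grasp_force: 0.0
```

```bash
python3 look.py 471.4,-105.3,54,80; python3 -c "
from h import *;from plant import bot
e=bot.get_image('side');a=crop(e['image'],180,150,360,285,4.4);cv2.imwrite('pics/p4.png',a)"
```

```text
13.45 [ 0.471  -0.1006  0.0547] 0.0602
[ 430.5 -305.9] [24.5 24.4] 15.1
[449.2 -43.4] [28.7 22.1] 0.6
[ 489.8 -138. ] [98.7 10.4] 66.4
471.4,-105.3,54,80 (np.float64(0.4), array([-1.2, -4.6,  0.7]), array([ 0.001, -0.   , -1.   ]))
```

View pics/p4.png

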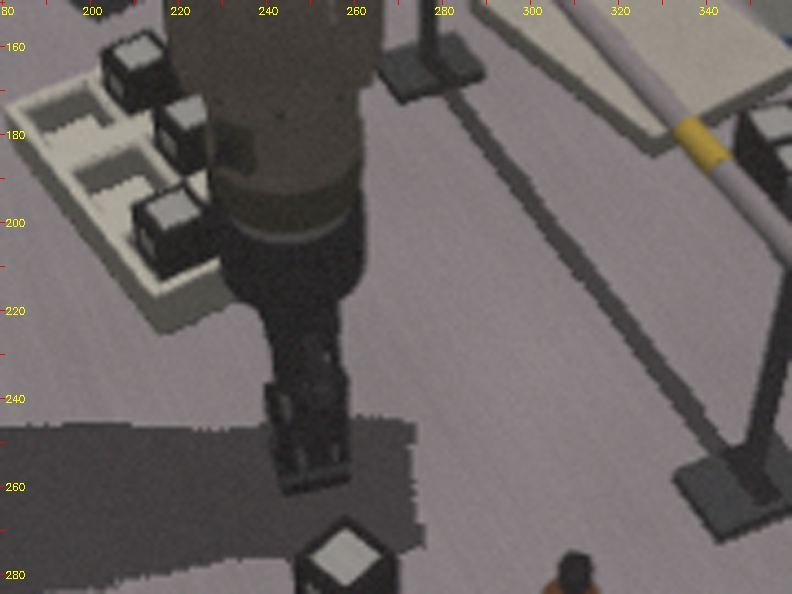

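Emit:
jog_arm(
  increments=[
    [[-1, -4.6, 1], 0, 60],
    [[0, 0, 0], 0, 30],
    [[0, 0, 0], 0, 30],
    [[0, 0, 0], 0, 30],
    [[0, 0, 0], 0, 30],
    [[0, 0, -30], 0, 30],
    [[0, 0, -50], 0, 30],
    [[0, 0, -36], 0, 30],
    [[0, 0, 0], 0, 30],
  ],
)

```text
t: 14.68
ee_pos: [0.4724, -0.1067, 0.1713]
eef_rot: [0.264, 3.125, -0.002]
ft_force: [-0.3, 0.7, -1.0]
width: 0.0392
grasp_force: 40.6
```

```bash
python3 look.py 440,139,120,99.5
```

```text
14.68 [ 0.4724 -0.1067  0.1713] 0.0392
[ 430.3 -305.9] [24.  24.2] 15.1
[428.8 -45.7] [36.4 26.4] 0.6
440,139,120,99.5 (np.float64(-19.2), array([ -8.4, 247.8,  51.1]), array([ 0.005, -0.002, -1.   ]))
```

Emit:
jog_arm(
  increments=[
    [[0, 0, 0], -9.6, 30],
    [[0, 0, 0], -9.6, 30],
    [[-1.5, 50, 0], 0, 30],
    [[-1.5, 50, 0], 0, 30],
    [[-1.5, 50, 0], 0, 30],
    [[-2, 50, 0], 0, 30],
    [[-2, 48, 15], 0, 30],
    [[0, 0, 20], 0, 30],
    [[0, 0, 16], 0, 30],
    [[0, 0, 0], 0, 30],
  ],
)

```text
t: 15.98
ee_pos: [0.4354, 0.1398, 0.1151]
eef_rot: [0.261, -3.125, 0.0]
ft_force: [-0.1, -0.5, -0.6]
width: 0.0393
grasp_force: 40.9
```

```bash
python3 look.py 440.1,139,64,99.5
```

```text
15.97 [0.4354 0.1398 0.1151] 0.0393
440.1,139,64,99.5 (np.float64(0.1), array([-4.8, -1.6, 51. ]), array([-0.006, -0.001, -1.   ]))
```

Emit:
jog_arm(
  increments=[
    [[-3, -0.5, 13], 0, 30],
    [[0, 0, 8], 0, 30],
    [[0, 0, 0], 0, 30],
    [[0, 0, 0], 0, 30],
  ],
)

```text
t: 16.52
ee_pos: [0.4411, 0.1398, 0.0969]
eef_rot: [-0.261, 3.131, 0.0]
ft_force: [-0.3, -0.1, -0.9]
width: 0.0393
grasp_force: 40.9
```

```bash
python3 look.py 440.1,139,64,99.5
```

```text
16.52 [0.4411 0.1398 0.0969] 0.0393
440.1,139,64,99.5 (np.float64(0.0), array([ 1.1, -0.7, 32.9]), array([ 0.,  0., -1.]))
```

Emit:
jog_arm(
  increments=[
    [[1, -0.7, 8], 0, 30],
    [[0, 0, 10], 0, 30],
    [[0, 0, 8], 0, 30],
    [[0, 0, 5], 0, 30],
    [[0, 0, 0], 0, 30],
    [[0, 0, 0], 0, 30],
  ],
)

```text
t: 17.32
ee_pos: [0.4403, 0.1391, 0.0659]
eef_rot: [-0.261, 3.131, 0.0]
ft_force: [-0.2, -0.2, -1.1]
width: 0.0398
grasp_force: 40.9
```

Emit:
jog_arm(
  increments=[
    [[0, 0, 0], 0, 52],
    [[0, 0, 0], 0, 52],
    [[0, 0, -10], 0, 52],
    [[0, 0, -40], 0, 55],
    [[0, 0, -54], 0, 60],
    [[0, -60, 0], 0, 60],
    [[0, -60, 0], 0, 60],
    [[0, -60, 0], 0, 60],
    [[0, -60, 0], 0, 60],
    [[0, 0, 0], 0, 60],
  ],
)

```text
t: 18.58
ee_pos: [0.481, -0.1017, 0.1707]
eef_rot: [-0.251, 3.129, -0.002]
ft_force: [-0.5, 0.5, 0.0]
width: 0.06
grasp_force: 0.0
```

```bash
python3 look.py 451.1,-210.1,54,112.2
```

```text
18.57 [ 0.481  -0.1017  0.1707] 0.06
[ 430.5 -305.9] [24.4 24.3] 15.0
451.1,-210.1,54,112.2 (np.float64(-13.0), array([ 68.9, -88.8, 116.7]), array([ 0.002, -0.001, -1.   ]))
```

```bash
python3 -c "
from h import *;d=dict(np.load('last.npz'))
for t in(70,80,90):print(t,tops2(d,(335,250,370,290),thr=t))
print(d['image'][262:278:3,342:362:3].mean(2).round())"
```

```text
70 []
80 []
90 []
[[111. 112. 113. 113. 112.  83.  60.]
 [113. 112. 110. 111. 103.  64.  70.]
 [115. 113. 105. 107.  88.  57.  84.]
 [115. 110. 107. 105. 102.  78.  97.]
 [114. 108. 106. 107. 108.  88. 106.]
 [111. 107. 107. 108. 106.  82. 109.]]
```

Emit:
jog_arm(
  increments=[
    [[0, 0, 0], -6.5, 60],
    [[0, 0, 0], -6.5, 60],
    [[34, -44, 20], 0, 60],
    [[35, -44, 20], 0, 60],
    [[0, 0, 0], 0, 60],
    [[0, 0, 0], 0, 60],
  ],
)

```text
t: 19.38
ee_pos: [0.4499, -0.2041, 0.1301]
eef_rot: [-0.615, 3.081, 0.002]
ft_force: [0.5, -0.8, 0.5]
width: 0.0599
grasp_force: 0.0
```

```bash
python3 look.py 451.1,-210.1,54,112.2; python3 -c "
from h import *;from plant import bot
e=bot.get_image('side');a=crop(e['image'],190,150,330,290,4.2);cv2.imwrite('pics/p5.png',a)
print(proj(e,[[.4511,-.2101,.056]]))"
```

```text
19.38 [ 0.4499 -0.2041  0.1301] 0.0599
[ 404.  -293.6] [36.8 33.9] 59.2
451.1,-210.1,54,112.2 (np.float64(0.4), array([ 1.1, -6.1, 76.1]), array([-0.   ,  0.001, -1.   ]))
[[258.30217682 276.11441743]]
```

View pics/p5.png

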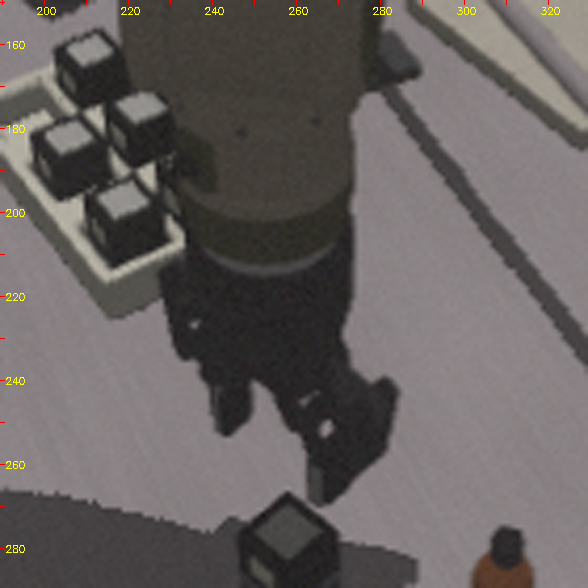

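D's top is at side px (258,276), exactly where I predicted it, and the third carton is seated. I'll descend on D.

Emit:
jog_arm(
  increments=[
    [[1, -6, 0], 0.4, 60],
    [[0, 0, 30], 0, 60],
    [[0, 0, 30], 0, 60],
    [[0, 0, 16], 0, 60],
    [[0, 0, 0], 0, 60],
    [[0, 0, 0], 0, 30],
    [[0, 0, 0], 0, 30],
    [[0, 0, 0], 0, 30],
    [[0, 0, 0], 0, 30],
  ],
)

```text
t: 20.6
ee_pos: [0.4522, -0.2117, 0.0548]
eef_rot: [-0.603, 3.081, -0.002]
ft_force: [0.1, 1.9, 5.7]
width: 0.039
grasp_force: 41.9
```

Emit:
jog_arm(
  increments=[
    [[0, 0, -30], 0, 30],
    [[0, 0, -50], 0, 30],
    [[0, 0, -36], 0, 30],
    [[0, 0, 0], 0, 30],
    [[0, 0, 0], 6.5, 30],
    [[0, 0, 0], 6.5, 30],
  ],
)

```text
t: 21.35
ee_pos: [0.4505, -0.2108, 0.1684]
eef_rot: [0.244, -3.13, -0.002]
ft_force: [-0.2, -0.1, -0.1]
width: 0.0392
grasp_force: 41.2
```

```bash
python3 look.py 427.5,213,120,99.5
```

```text
21.35 [ 0.4505 -0.2108  0.1684] 0.0392
[ 406.5 -333.1] [35.7 46.3] 0.4
427.5,213,120,99.5 (np.float64(-0.6), array([-47.4, 421.7,  49. ]), array([-0.002,  0.001, -1.   ]))
```

Emit:
jog_arm(
  increments=[
    [[0, 0, 0], -0.6, 30],
    [[-6, 52, 0], 0, 30],
    [[-6, 53, 0], 0, 30],
    [[-6, 53, 0], 0, 30],
    [[-6, 53, 0], 0, 30],
    [[-6, 53, 0], 0, 30],
    [[-6, 53, 0], 0, 30],
    [[-6, 53, 0], 0, 30],
    [[-5.5, 52, 0], 0, 30],
    [[0, 0, 20], 0, 30],
  ],
)

```text
t: 22.65
ee_pos: [0.4272, 0.2163, 0.1503]
eef_rot: [-0.279, 3.126, 0.002]
ft_force: [-0.0, -0.8, -0.7]
width: 0.0388
grasp_force: 41.3
```

Emit:
jog_arm(
  increments=[
    [[0, 0, 25], 0, 30],
    [[0, 0, 20], 0, 30],
    [[0, 0, 0], 0, 30],
    [[0, 0, 0], 0, 30],
  ],
)

```text
t: 23.15
ee_pos: [0.4269, 0.2127, 0.1052]
eef_rot: [-0.268, 3.13, 0.0]
ft_force: [0.3, -0.4, -0.2]
width: 0.0392
grasp_force: 41.3
```

```bash
python3 look.py 427.6,213,64,99.5
```

```text
23.15 [0.4269 0.2127 0.1052] 0.0392
[ 430.5 -305.9] [25.  24.8] 14.1
[ 418.4 -322.2] [59.6 71. ] 0.4
427.6,213,64,99.5 (np.float64(0.3), array([-0.7,  0.2, 41.2]), array([ 0.,  0., -1.]))
```

Emit:
jog_arm(
  increments=[
    [[-0.7, 0, 10], 0, 30],
    [[0, 0, 12], 0, 30],
    [[0, 0, 10], 0, 30],
    [[0, 0, 7.5], 0, 30],
    [[0, 0, 0], 0, 30],
    [[0, 0, 0], 0, 30],
    [[0, 0, 0], 0, 52],
    [[0, 0, 0], 0, 52],
    [[0, 0, -10], 0, 52],
  ],
)

```text
t: 24.32
ee_pos: [0.4269, 0.2126, 0.0753]
eef_rot: [0.267, -3.129, 0.0]
ft_force: [-1.0, -0.2, 0.2]
width: 0.0518
grasp_force: 0.0
```

Emit:
jog_arm(
  increments=[
    [[0, 0, -50], 0, 52],
    [[0, 0, -60], 0, 52],
    [[0, 0, -60], 0, 52],
    [[0, 0, -10], 10.6, 50],
    [[0, 0, 0], 10.6, 50],
    [[0, 0, 0], 10.6, 50],
    [[0, 0, 0], 10.6, 50],
    [[0, 0, 0], 10.6, 50],
    [[0, 0, 0], 10.6, 50],
    [[0, 0, 0], 10.6, 50],
  ],
)

```text
t: 25.58
ee_pos: [0.4274, 0.2128, 0.2561]
eef_rot: [1.683, 2.652, 0.001]
ft_force: [0.2, -0.0, -0.2]
width: 0.0499
grasp_force: 0.0
```

```bash
python3 look.py 496.7,408.2,240,14.5; python3 -c "
from h import *;from plant import bot
e=bot.get_image('side');a=crop(e['image'],150,80,290,220,4.2);cv2.imwrite('pics/p6.png',a)"
```

```text
25.57 [0.4274 0.2128 0.2561] 0.0499
[ 408.7 -319.8] [40.3 74.5] 0.4
[ 430.4 -305.8] [25.  24.8] 13.5
[ 440.7 -342.6] [23.3 31. ] 1.3
496.7,408.2,240,14.5 (np.float64(10.7), array([171.9, 116.1,  16.2]), array([ 0.001,  0.   , -1.   ]))
```

View pics/p6.png

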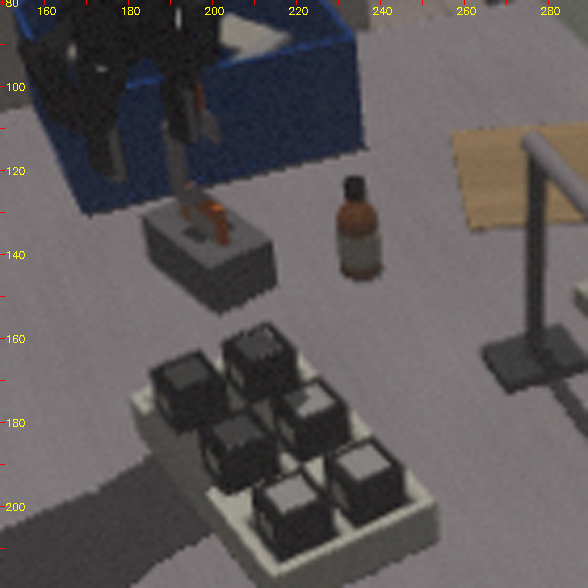

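All six pockets hold a carton. I'll take the tag next.

Emit:
jog_arm(
  increments=[
    [[0, 0, 0], 10.7, 50],
    [[43, 29, 0], 0, 50],
    [[43, 29, 0], 0, 50],
    [[43, 29, 0], 0, 50],
    [[43, 29, 14], 0, 50],
    [[0, 0, 0], 0, 50],
    [[0, 0, 0], 0, 50],
  ],
)

```text
t: 26.55
ee_pos: [0.4951, 0.4085, 0.2411]
eef_rot: [-1.913, -2.492, 0.002]
ft_force: [0.1, 0.0, -0.1]
width: 0.0499
grasp_force: 0.0
```

```bash
python3 look.py 496.7,408.2,180,14.5
```

```text
26.55 [0.4951 0.4085 0.2411] 0.0499
[ 430.4 -305.9] [24.6 24.6] 14.5
[ 508.4 -195.1] [13.5 94.1] 0.3
[ 584.1 -115.3] [ 19.8 115.6] 0.3
496.7,408.2,180,14.5 (np.float64(0.5), array([-0.6,  1.6, 61.1]), array([-0.001, -0.001, -1.   ]))
```

Emit:
jog_arm(
  increments=[
    [[-0.5, 1.6, 10], 0.5, 50],
    [[0, 0, 25], 0, 50],
    [[0, 0, 20], 0, 50],
    [[0, 0, 6], 0, 50],
    [[0, 0, 0], 0, 50],
    [[0, 0, 0], 0, 5],
    [[0, 0, 0], 0, 5],
    [[0, 0, 0], 0, 5],
    [[0, 0, 0], 0, 5],
    [[0, 0, 0], 0, 5],
  ],
  force=60,
)

```text
t: 27.85
ee_pos: [0.4977, 0.409, 0.1816]
eef_rot: [1.926, 2.481, 0.003]
ft_force: [0.4, -1.1, 5.9]
width: 0.0154
grasp_force: 58.5
```

Emit:
jog_arm(
  increments=[
    [[0, 0, -15], 0, 5],
    [[0, 0, -20], 0, 5],
    [[0, 0, -25], 0, 5],
    [[0, 0, -30], 0, 5],
    [[0, 0, -20], 0, 5],
    [[0, 0, 0], 0, 5],
    [[0, 0, 0], 0, 5],
  ],
)

```text
t: 28.72
ee_pos: [0.4969, 0.4085, 0.2895]
eef_rot: [-1.927, -2.481, 0.002]
ft_force: [-0.5, 0.2, -0.8]
width: 0.0153
grasp_force: 57.7
```

```bash
python3 look.py 640,-140.6,280,0.6 585,-140,280,0.6; python3 -c "
from h import *;from plant import bot
e=bot.get_image('side');a=crop(e['image'],150,60,250,160,5.8);cv2.imwrite('pics/p7.png',a)"
```

```text
28.73 [0.4969 0.4085 0.2895] 0.0153
[ 430.4 -305.8] [24.6 24.6] 14.6
[ 459.1 -227.3] [10.9 97.5] 0.0
[ 486.9 -188.8] [11.7 79.3] 1.8
[ 509.4 -218. ] [ 16.1 167.1] 2.8
[ 584.1 -103.8] [ 19.8 133.3] 0.3
640,-140.6,280,0.6 (np.float64(13.7), array([-550.6,  137.4,    9.4]), array([-0.001, -0.001, -1.   ]))
585,-140,280,0.6 (np.float64(13.7), array([-549.4,   82.4,    9.5]), array([-0.001, -0.001, -1.   ]))
```

View pics/p7.png

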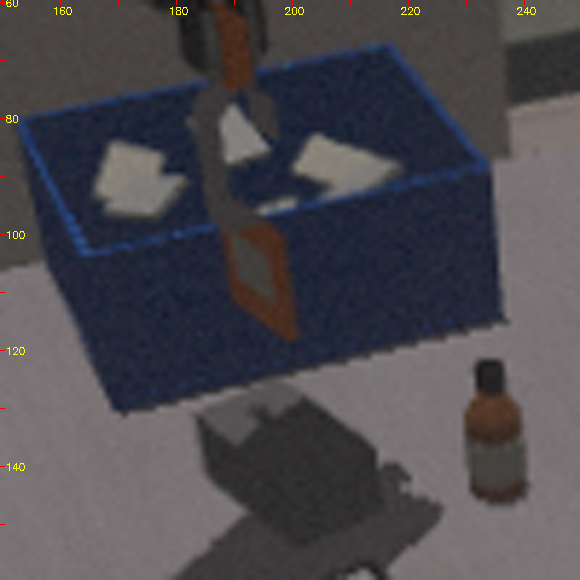

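Emit:
jog_arm(
  increments=[
    [[0, 0, 0], 6.8, 5],
    [[0, 0, 0], 6.9, 5],
    [[-50, 8, 1], 0, 5],
    [[-50, 8, 1], 0, 5],
    [[-50, 8, 1], 0, 5],
    [[-50, 8, 1], 0, 5],
    [[-50, 8, 1], 0, 5],
    [[-50, 8, 1], 0, 5],
  ],
)

```text
t: 29.82
ee_pos: [0.5481, 0.1076, 0.2833]
eef_rot: [-2.208, -2.233, 0.002]
ft_force: [-0.2, -0.2, -1.2]
width: 0.0151
grasp_force: 59.5
```

Emit:
jog_arm(
  increments=[
    [[-50, 8, 1], 0, 5],
    [[-50, 8, 1], 0, 5],
    [[-50, 8, 1], 0, 5],
    [[-50, 8, 0], 0, 5],
    [[-49, 2, 0], 0, 5],
    [[0, 0, 0], 0, 5],
    [[0, 0, 0], 0, 5],
    [[0, 0, 0], 0, 5],
  ],
)

```text
t: 30.82
ee_pos: [0.585, -0.1381, 0.281]
eef_rot: [-2.207, -2.235, 0.0]
ft_force: [-0.6, 0.2, -0.7]
width: 0.0153
grasp_force: 59.4
```

```bash
python3 look.py 585,-140.6,272,0.6 690,-140.6,272,0.6; python3 -c "
from h import *;from plant import bot
e=bot.get_image('side');a=crop(e['image'],240,60,400,200,4.2);cv2.imwrite('pics/p8.png',a);np.savez('side8.npz',**e)"
```

```text
30.82 [ 0.585  -0.1381  0.281 ] 0.0153
[ 398.8 -106. ] [22.9 60. ] 0.3
585,-140.6,272,0.6 (np.float64(0.1), array([-2.5, -0.1,  9. ]), array([-0.001,  0.001, -1.   ]))
690,-140.6,272,0.6 (np.float64(0.1), array([ -3.6, 104.9,   9. ]), array([-0.001,  0.001, -1.   ]))
```

View pics/p8.png

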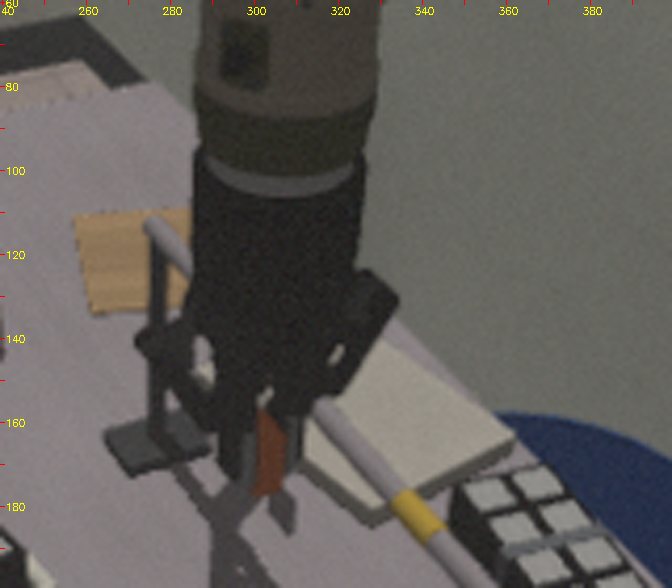

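Emit:
jog_arm(
  increments=[
    [[-3, 0, 5], 0, 5],
    [[0, 0, 4.5], 0, 5],
    [[0, 15, 0], 0, 5],
    [[0, 20, 0], 0, 5],
    [[-0.5, 15, 0], 0, 5],
    [[0, 0, 0], 0, 5],
    [[0, 0, 0], 0, 5],
  ],
)

```text
t: 31.8
ee_pos: [0.6347, -0.1422, 0.2714]
eef_rot: [-2.208, -2.233, 0.001]
ft_force: [-0.5, 0.7, -0.5]
width: 0.0151
grasp_force: 59.5
```

```bash
python3 look.py 688.5,-140.6,271.5,0.6
```

```text
31.8 [ 0.6347 -0.1422  0.2714] 0.0151
688.5,-140.6,271.5,0.6 (np.float64(0.0), array([ 1. , 53.8, -0.1]), array([-0.001,  0.   , -1.   ]))
```

Emit:
jog_arm(
  increments=[
    [[0.5, 15, 0], 0, 5],
    [[0.5, 15, 0], 0, 5],
    [[0, 14, 0], 0, 5],
    [[0, 9.5, 0], 0, 5],
    [[0, 0, 0], 0, 5],
    [[0, 0, 0], 0, 5],
  ],
)

```text
t: 32.6
ee_pos: [0.6884, -0.1407, 0.2719]
eef_rot: [-2.209, -2.233, 0.0]
ft_force: [-1.4, 0.4, -0.4]
width: 0.0148
grasp_force: 59.5
```

```bash
python3 look.py 688.5,-140.6,231,0.6; python3 -c "
from h import *;from plant import bot
e=bot.get_image('side');a=crop(e['image'],270,90,390,230,4.2);np.savez('side9.npz',**e)
d=dict(np.load('last.npz'));b=crop(d['image'],280,100,360,180,4.2)
b=np.pad(b,((0,a.shape[0]-b.shape[0]),(0,0),(0,0)));cv2.imwrite('pics/p9.png',np.hstack([a,b])[:, :800])"
```

```text
32.6 [ 0.6884 -0.1407  0.2719] 0.0148
[ 430.4 -305.9] [23.6 23.7] 14.8
688.5,-140.6,231,0.6 (np.float64(0.0), array([ 0.1,  0.2, 40.9]), array([-0.,  0., -1.]))
```

View pics/p9.png

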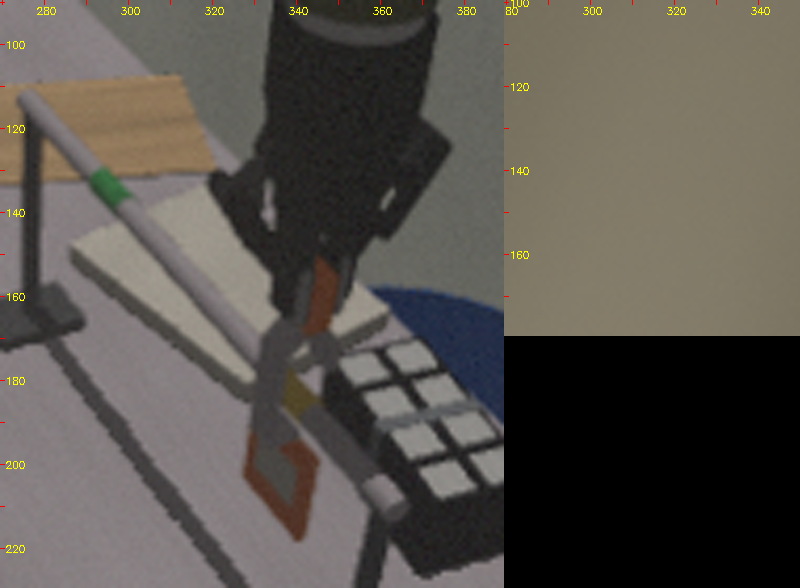

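Emit:
jog_arm(
  increments=[
    [[0, 0, 15], 0, 5],
    [[0, 0, 12], 0, 5],
    [[0, 0, 6], 0, 5],
    [[0, 0, 3], 0, 5],
    [[0, 0, 0], 0, 5],
    [[0, 0, 0], 0, 5],
  ],
)

```text
t: 33.45
ee_pos: [0.689, -0.1408, 0.2363]
eef_rot: [2.209, 2.233, 0.001]
ft_force: [0.3, -0.4, -1.6]
width: 0.0149
grasp_force: 59.4
```

Emit:
jog_arm(
  increments=[
    [[0, 0, 1.5], 0, 5],
    [[0, 0, 1], 0, 5],
    [[0, 0, 0], 0, 5],
    [[0, 0, 0], 0, 5],
  ],
)

```text
t: 33.95
ee_pos: [0.6888, -0.1407, 0.2333]
eef_rot: [-2.209, -2.234, -0.0]
ft_force: [-0.6, -0.3, -0.8]
width: 0.0149
grasp_force: 59.4
```

Emit:
jog_arm(
  increments=[
    [[0, 0, 1], 0, 5],
    [[0, 0, 1], 0, 5],
    [[0, 0, 0], 0, 5],
    [[0, 0, 0], 0, 5],
  ],
)

```text
t: 34.45
ee_pos: [0.6888, -0.1407, 0.2313]
eef_rot: [-2.209, -2.234, -0.0]
ft_force: [-1.0, -0.2, -1.1]
width: 0.015
grasp_force: 59.4
```

Emit:
jog_arm(
  increments=[
    [[0, 0, 1], 0, 5],
    [[0, 0, 0], 0, 5],
    [[0, 0, 0], 0, 5],
  ],
)

```text
t: 34.83
ee_pos: [0.689, -0.1408, 0.2305]
eef_rot: [2.209, 2.233, 0.001]
ft_force: [0.8, -0.3, -0.8]
width: 0.0154
grasp_force: 59.7
```

Emit:
jog_arm(
  increments=[
    [[0, 0, 1], 0, 5],
    [[0, 0, 0], 0, 5],
    [[0, 0, 0], 0, 5],
  ],
)

```text
t: 35.2
ee_pos: [0.6893, -0.1408, 0.23]
eef_rot: [2.208, 2.233, 0.002]
ft_force: [2.1, -0.1, 4.0]
width: 0.0151
grasp_force: 60.2
```

Emit:
jog_arm(
  increments=[
    [[0, 0, 1], 0, 5],
    [[0, 0, 0], 0, 5],
    [[0, 0, 0], 0, 5],
  ],
)

```text
t: 35.58
ee_pos: [0.6895, -0.1408, 0.2297]
eef_rot: [2.207, 2.232, 0.002]
ft_force: [1.9, 0.3, 6.5]
width: 0.0152
grasp_force: 60.6
```

Emit:
jog_arm(
  increments=[
    [[0, 0.5, -1], 0, 5],
    [[0, 0, 0], 0, 5],
    [[5, 0, 0], 0, 5],
    [[10, 0, 0], 0, 5],
    [[15, 0, 0], 0, 5],
    [[15, 0, 0], 0, 5],
    [[15, 0, 0], 0, 5],
    [[15, 0, 0], 0, 5],
    [[10, 0, 0], 0, 5],
    [[0, 0, 0], 0, 5],
  ],
)

```text
t: 36.83
ee_pos: [0.6889, -0.055, 0.2296]
eef_rot: [2.208, 2.234, 0.002]
ft_force: [3.9, -0.3, 4.5]
width: 0.0153
grasp_force: 60.1
```

```bash
python3 look.py 688.5,74.5,230,0.6
```

```text
36.83 [ 0.6889 -0.055   0.2296] 0.0153
[ 430.4 -305.8] [24.7 24.6] 14.5
[ 462.  -228.2] [92.  19.2] 89.1
[ 510.5 -230.4] [ 18.2 150.8] 4.8
[ 582.8 -289.3] [11.6 69.2] 0.3
688.5,74.5,230,0.6 (np.float64(0.1), array([129.5,   1. ,  -0.4]), array([ 0.001,  0.   , -1.   ]))
```

Emit:
jog_arm(
  increments=[
    [[5, 1, -1], 0, 5],
    [[10, 0, 0], 0, 5],
    [[15, 0, 0], 0, 5],
    [[15, 0, 0], 0, 5],
    [[15, 0, 0], 0, 5],
    [[10, 0, 0], 0, 5],
    [[0, 0, 0], 0, 5],
  ],
)

```text
t: 37.75
ee_pos: [0.688, 0.016, 0.23]
eef_rot: [-2.206, -2.235, 0.0]
ft_force: [1.1, 0.3, -0.2]
width: 0.0149
grasp_force: 59.5
```

```bash
python3 look.py 689,74.5,230,0.6
```

```text
37.75 [0.688 0.016 0.23 ] 0.0149
689,74.5,230,0.6 (np.float64(0.1), array([58.5,  1.6,  0. ]), array([-0.001,  0.001, -1.   ]))
```

Emit:
jog_arm(
  increments=[
    [[8, 0.5, 0], 0, 5],
    [[14, 0, 0], 0, 5],
    [[14, 0, 0], 0, 5],
    [[14, 0, 0], 0, 5],
    [[8, 0, 0], 0, 5],
    [[0, 0, 0], 0, 5],
    [[0, 0, 0], 0, 5],
  ],
)

```text
t: 38.67
ee_pos: [0.6884, 0.0724, 0.2303]
eef_rot: [-2.209, -2.234, -0.0]
ft_force: [-0.9, 0.7, -1.0]
width: 0.0152
grasp_force: 59.6
```

```bash
python3 look.py 689,75.3,230,0.6; python3 -c "
from h import *;from plant import bot
e=bot.get_image('side');x=cv2.cvtColor(e['image'],cv2.COLOR_BGR2HSV);m=cv2.inRange(x,(45,90,30),(85,255,255))
n,l,s,c=cv2.connectedComponentsWithStats(m);print([(s[i],c[i].round(1)) for i in range(1,n) if s[i,4]>8])
s=bot.get_state();p=s['ee_pos'];print('tag proj',proj(e,[p-[0,0,.0396]]),'band ends',proj(e,[[.6885,.0745+.018,.19],[.6885,.0745-.018,.19]]).round(1))"
```

```text
38.67 [0.6884 0.0724 0.2303] 0.0152
689,75.3,230,0.6 (np.float64(0.0), array([2.9, 0.7, 0.3]), array([-0.,  0., -1.]))
[]
tag proj [[297.08635508 135.60367064]] band ends [[293.6 131.9]
 [299.8 138.9]]
```

Emit:
jog_arm(
  increments=[
    [[2, 0, 0], 0, 5],
    [[0, 0, 0.5], 0, 5],
    [[0, 0, 0.5], 0, 5],
    [[0, 0, 0], 0, 5],
    [[0, 0, 0], 0, 5],
  ],
)

```text
t: 39.4
ee_pos: [0.6884, 0.0738, 0.2302]
eef_rot: [2.209, 2.233, 0.0]
ft_force: [-2.3, -2.4, 5.1]
width: 0.0148
grasp_force: 60.4
```

Emit:
jog_arm(
  increments=[
    [[0, 0, 0], 0, 22],
    [[0, 0, 0], 0, 40],
    [[0, 0, 0], 0, 45],
    [[0, 0, -5], 0, 45],
    [[0, 0, -20], 0, 45],
    [[0, 0, -40], 0, 45],
    [[0, -20, -20], 0, 45],
    [[0, -60, 0], 0, 45],
    [[0, -60, 0], 0, 45],
    [[0, -60, 0], 0, 45],
  ],
)

```text
t: 40.65
ee_pos: [0.4867, 0.0721, 0.3146]
eef_rot: [2.208, 2.233, 0.001]
ft_force: [-0.8, 0.2, 1.1]
width: 0.045
grasp_force: 0.0
```

Emit:
jog_arm(
  increments=[
    [[-50, -40, 0], 0, 45],
    [[-50, 0, 0], 0, 45],
    [[-50, 0, 0], 0, 45],
    [[-50, 0, 0], 0, 45],
    [[-50, 0, 0], 0, 45],
    [[0, 0, 0], 0, 45],
    [[0, 0, 0], 0, 45],
    [[0, 0, 0], 0, 45],
  ],
)

```text
t: 41.65
ee_pos: [0.4522, -0.1761, 0.3145]
eef_rot: [2.207, 2.235, 0.001]
ft_force: [-0.4, 0.2, 0.0]
width: 0.0452
grasp_force: 0.0
```

```bash
python3 - <<'E'
from h import *;from plant import bot
s=bot.get_state();print(s['t'],s['ee_pos'],s['ft_force'].round(1))
d=bot.get_image('top');e=bot.get_image('side');np.savez('f1.npz',**d);np.savez('f2.npz',**e)
for k,n in((d,'top'),(e,'side')):
    x=cv2.cvtColor(k['image'],cv2.COLOR_BGR2HSV)
    for nm,lo,hi in(('orange',(5,140,60),(18,255,255)),('green',(45,80,30),(85,255,255))):
        m=cv2.inRange(x,lo,hi);N,l,st,c=cv2.connectedComponentsWithStats(m)
        print(n,nm,[(st[i].tolist(),c[i].round(1).tolist()) for i in range(1,N) if st[i,4]>8])
    print('pred grip top/ctr',proj(k,[[.6885,.0745,.238],[.6885,.0745,.220],[.6885,.0745,.095]]).round(1).tolist(),'band',proj(k,[[.6885,.0925,.19],[.6885,.0565,.19]]).round(1).tolist())
for o in tops2(d,(135,222,250,302),z=.064,thr=118):print(o)
E
```

```text
41.65 [ 0.45216543 -0.17608269  0.314547  ] [-0.4  0.2  0. ]
top orange [([201, 134, 16, 10, 143], [208.6, 138.5]), ([376, 223, 5, 9, 35], [378.1, 227.1])]
top green [([220, 142, 2, 6, 11], [220.5, 144.7])]
pred grip top/ctr [[207.8, 136.8], [209.7, 139.9], [220.6, 158.1]] band [[203.3, 144.8], [222.0, 144.9]]
side orange [([293, 118, 9, 16, 78], [296.7, 124.4])]
side green []
pred grip top/ctr [[297.5, 119.8], [297.2, 125.8], [295.2, 163.3]] band [[293.6, 131.9], [299.8, 138.9]]
```

```bash
python3 -c "
from plant import bot
print(bot.close_job())"
```

```text
the job is handed in; nothing more can be done
None
```

I filled all four empty pockets, so the tray holds six cartons. The tag was hooked at the yellow band, slid along the rail and left hanging about 2 mm from the green band's centre. I handed the job in at 41.7 s, but the hand-in returned no verdict.

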